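Lay out the soldering station on a jeweller's bench

TASK

Set up the soldering station round the cream firebrick: lay the black charcoal block squarely on top of the firebrick, lined up with it, and the silver ring flat on the middle of the charcoal. Stand the white jar midway between the firebrick and the plain steel block, and lay the cross-lock tweezers midway between the firebrick and the wooden bur stand, parallel to the firebrick's long sides; both centred in the row. Leave the firebrick, steel block, bur stand and tape roll where they are, and never tip the jar.

Things in the scene. Friction and masses are not known exactly. Their poses are not given: they have to be found in the camera images.
- firebrick: Cream firebrick, a plain loose block 60 (its x) x 95 (its y) x 32 mm high, lying on the bench as the middle of the row. Origin: centre of its underside; z up. Its x axis runs along the row (through the steel block on one side and the bur stand on the other, which side is which changes); its y is its long axis.
- steel_block: Bare grey steel bench block, 65 x 65 x 21 mm, 0.75 kg, one end of the row, its centre 165 mm from the firebrick's centre on the firebrick's x axis, on either side. Origin: centre of its underside.
- bur_rack: Beech bur stand, block 45 x 85 x 22 mm with small burs standing in it to 51 mm, the other end of the row, 165 mm from the firebrick's centre on the side away from the steel block. Origin: centre of its underside; y is its long axis.
- charcoal: Black charcoal block, 64 (its x) x 90 (its y) x 29 mm high, lying loose on the pale wooden board, whose top is 16 mm above the bench; light, about 80 g; grasp it across its 64 mm. A thin plate on the board beside it stands 9 mm above the board. Origin: centre of its underside; z up.
- ring: Silver ring, a wide band blank lying flat like a washer: outside 22 mm, 6 mm high, on the bare dark bench to the left of the pale wooden board (not the small loop of scrap that lies on the plate on that board); grasp it across the outside. Origin: centre of its underside; z up.
- jar: White plastic jar with a black screw cap, body 52 mm across and 50 mm high, cap 46 mm across, 64 mm high in all, about 120 g, standing on the bench. Origin: centre of its underside; z up.
- solder_tweezers: Cross-locking steel tweezers with red grips in the middle, 160 mm long (its y), 22 mm wide (its x), 8 mm high, lying flat on the bench; grasp them across the red grips. Origin: under the middle of their length, at bench height; z up.
- tape_roll: Roll of masking tape, 70 mm across, 20 mm high, lying on the bench: a bystander. Origin: centre of its underside.
There are look-alikes about, which are no part of the job. There is more than one size of the jar; the one meant has the size given above.

How it is judged:
By the outcome, as a careful person would: the job done as asked, in the order asked, and still so for the second after the job is handed in, with the robot touching nothing.
It also fails if it takes over 120 s, if anything falls off the work surface, if the arm or the gripper's body presses on something with over 40 N, if the wrist force passes 120 N, or if a joint passes its speed limit or range.

ROBOT

A 6-joint arm with a two-finger parallel gripper is mounted at the origin on a cart in front of the work surface, level with it; the furniture and walls round the work are solid. World frame = base frame: x ahead of the robot, y to its left, z up, the work surface at z = 0. Lengths are in m, angles in rad, forces in N, time in s.
With the tool pointing down it reaches from about 0.3 to 0.75 m from the base axis. Payload 8.5 kg.
Tool frame: the origin (TCP) lies midway between the tips of the shut fingers; the grasp point (between the pads) lies 19 mm behind it; z points along the fingers, y is the line along which they close (so a half turn about z gives the same grasp; the last joint's range is limited). The gripper opens to 88 mm and grips with 3 to 60 N. Pads are 18 mm wide; open, the fingers measure 123 mm over their backs; the gripper's body (75 mm by 187 mm) begins 45 mm behind the grasp point.
Start: joints at [-1.495, 0.381, 1.297, -0, 1.464, -0.215], TCP at [0.158, -0.527, 0.239] pointing down, gripper open.
Joint ranges: [-3.11, 3.11], [-0.89, 2.33], [0.22, 2.48], [-1.42, 4.56], [0.17, 2.85], [-2.88, 2.88]. Speed limits (rad/s): [2.39, 2.39, 3.14, 3.14, 3.14, 3.14].

INTERFACE

Orientations are given as a 3x3 rotation matrix whose columns are the frame's x, y, z axes.
In Python, from cell import ctrl, vision gives the robot as it stands.
- The arm moves only by the tool apply_moves, never from a script. Its argument "moves" is a list of rows, each a list of 2 entries, a list of its own where there are three numbers: the shift along the tool's x, y, z as a fraction of full scale, then the turn about the tool's z as a fraction of full scale. A call has 1 to 8 rows; each row shifts and turns the commanded pose from where the row before left it, along the tool's axes as they then stand; what a row does not reach is not made up. Full scale, the value 1, is 1000 mm for a shift and 45 degrees for a turn. A row lasts 1/10 s, in which the tool goes at most 50 mm and 8.59 degrees, less where a joint would pass 70% of its speed; a pose out of reach is approached as far as the arm can. A call with a number of a shift or a turn outside -1 to 1 is refused whole. A call with a gripper value outside its range is refused whole. "fingers" is the opening, from 0 (shut) to 1 (fully open), set as the call begins (left out, the last holds). The fingers move at their own pace and stop on an object; "newtons" is the grip in N (left out, the last holds). Time passes only in rows, so rows that do not move let the fingers close. It gives the time, the measured TCP pose, the force, the opening and the grip force at its end, in the units of the state.
- ctrl.get_state(): the state, without advancing time (a new reading comes with each control period).
- vision.read_camera(name): name is "scene" or "top" or "wrist"; returns the picture (480x640x3 uint8, red, green, blue); there is no depth.
- vision.calibration(name): a dict with "vfov" (degrees; the focal length in pixels is half the picture's height over the tangent of half this angle, whatever the lens; pixels are square), "cx", "cy" (the principal point, pixels), "k1" (the pictures are not rectified: a ray, as slopes to the right and down, at radius r is drawn at 1 + k1 r^2 times it, then the intrinsics apply), "world_from_camera" (4x4, takes a point from camera to world coordinates). Camera axes: x right, y up, looking along -z (the intrinsics and any distortion apply to the point x, -y, -z); pixel columns grow to the right and rows downward; lengths in m; the calibration is good to about 2 mm. A picture is of the moment at which its call begins: read the wrist's pose just before it. calibration takes no time and is no camera call; for the wrist camera it gives the pose at the moment of the call.
- ctrl.hand_in(): hands the job in; it is judged then, once.
The state is a dict: "clock": time; "q": joint angles; "joint_velocities": joint speeds; "joint_efforts": joint torques, N m; "ee_pos": TCP position; "ee_rot": TCP orientation; "ft_force": force on the tool from outside, world axes, zero at the start; "wrist_torque": the same for the moment, N m; "gripper_width": opening from 0.0 (shut) to 1.0 (fully open); "grip_force": force on a finger pad.
Only numpy, scipy, OpenCV 4.12 (cv2) and the standard library are available. Lean on these libraries where they do the work, as an engineer would, in place of code of your own. Each camera call takes 0.05 s, during which the arm holds its last target. There are 200 camera calls.

## Working session

There is one attempt and no reset: what is moved stays moved. The work goes in short steps, Python scripts to look and compute and a tool call to move; the robot and the scene stay as the last step left them, time stands still between calls to the robot, and variables do not carry over. Pictures are saved under pics/ and viewed, at most 14 in all, crops included, and the job is handed in when it is done.

Besides the shell and the picture viewer there is one more tool, called after "Call:" in YAML: its name, and indented under it one key for each argument. apply_moves: Moves the arm, as the interface text tells. Shift numbers are shares of 1000 mm and turn numbers shares of 45 degrees, none past 1 either way. Its arguments: {"type":"object","properties":{"moves":{"type":"array"},"fingers":{"type":"number"},"newtons":{"type":"number"}},"required":["moves"]}

```bash
mkdir -p pics
cat > h.py <<'E'
import numpy as np, cv2
from cell import ctrl, vision
def cal(n):
    c=vision.calibration(n); f=240/np.tan(np.radians(c["vfov"])/2)
    return f,c["cx"],c["cy"],c["k1"],np.array(c["world_from_camera"])
def ray(C,u,v):
    f,cx,cy,k,T=C; d=np.array([(u-cx)/f,(v-cy)/f]); s=d.copy()
    for _ in range(20): s=d/(1+k*(s@s))
    return T[:3,3],T[:3,:3]@np.array([s[0],-s[1],-1])
def pt(C,u,v,z):
    o,d=ray(C,u,v); return o+d*(z-o[2])/d[2]
def proj(C,p):
    f,cx,cy,k,T=C; q=T[:3,:3].T@(np.array(p)-T[:3,3]); s=np.array([q[0],-q[1]])/-q[2]
    s=s*(1+k*(s@s)); return s[0]*f+cx,s[1]*f+cy
def shot(n,name):
    C=cal(n); im=vision.read_camera(n)[:,:,::-1].copy(); cv2.imwrite(f"pics/{name}.png",im); np.save(f"pics/{name}.npy",np.array([*C[:4],*C[4].ravel()])); return C,im
def load(name):
    a=np.load(f"pics/{name}.npy"); return (*a[:4],a[4:].reshape(4,4)),cv2.imread(f"pics/{name}.png")
E
python3 - <<'E'
from h import *
for n in("top","scene"):
    C,im=shot(n,n+"0"); print(n,C)
E
```

```text
top (np.float64(494.4616276362032), 328.8412354627285, 242.1133304834517, -0.07863744218159764, array([[ 0.01290861,  0.98599317, -0.16628539,  0.40814444],
       [-0.99963323,  0.01668467,  0.02133138, -0.12355508],
       [ 0.02380701,  0.16594904,  0.98584692,  1.1106686 ],
       [ 0.        ,  0.        ,  0.        ,  1.        ]]))
scene (np.float64(574.2638929422438), 315.4394225746022, 240.4730117741384, 0.016898372966854067, array([[-0.89547817,  0.19395147, -0.4006266 ,  0.00153166],
       [-0.44455975, -0.34516445,  0.82657615,  1.02984729],
       [ 0.0220336 ,  0.91828336,  0.39531024,  0.61746463],
       [ 0.        ,  0.        ,  0.        ,  1.        ]]))
```

View pics/top0.png

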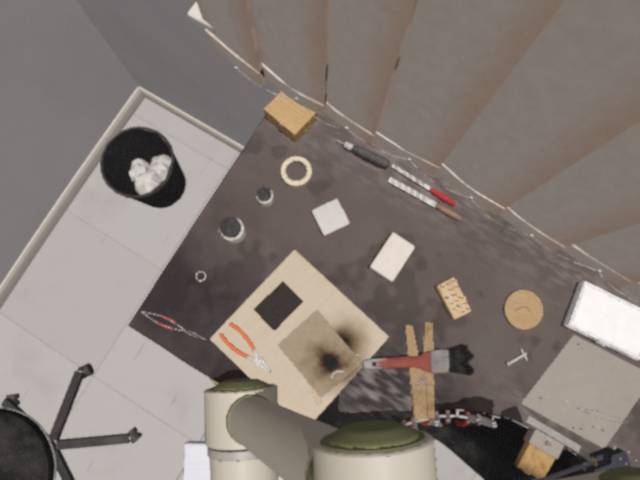

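View pics/scene0.png

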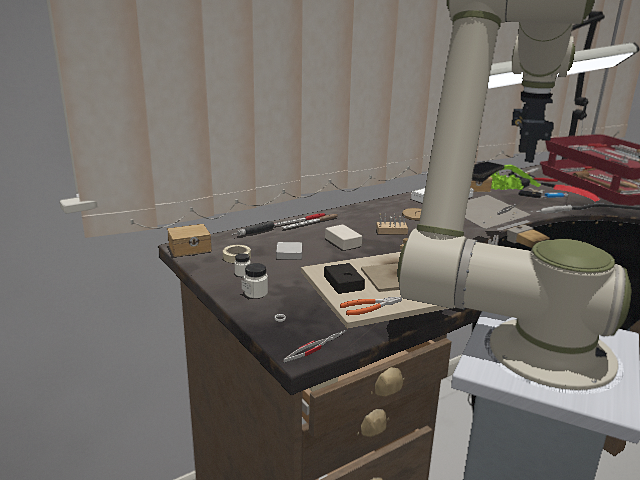

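The top view shows:
- Firebrick (392,256), steel block (331,217), bur stand (453,298), charcoal (278,305) and tape (296,171).
- Jar candidates are the large one at (232,229) and the small one at (265,196). I'll pick by the 52 mm body size.
- Ring candidates are the bench ring at (201,276) and the scrap on the plate near (338,373). The bench one, left of the board, fits.
- Tweezers are the thin steel pair at (175,323). The orange pliers on the board at (243,345) are not.

Next I'll measure these and confirm them in an enlarged crop.

```bash
cat > m.py <<'E'
from h import *
C,im=load("top0")
hsv=cv2.cvtColor(im,cv2.COLOR_BGR2HSV); V=hsv[:,:,2]; S=hsv[:,:,1]; H=hsv[:,:,0]
big=cv2.resize(im[130:360,120:420],None,fx=2.6,fy=2.6,interpolation=cv2.INTER_CUBIC); cv2.imwrite("pics/crop1.png",big)
def comp(mask,seed,z,name):
    n,l,st,ce=cv2.connectedComponentsWithStats(mask.astype(np.uint8))
    ys,xs=np.where(l>0); i=np.argmin((xs-seed[0])**2+(ys-seed[1])**2); k=l[ys[i],xs[i]]
    c=cv2.findContours((l==k).astype(np.uint8),0,cv2.CHAIN_APPROX_NONE)[0][0][:,0]
    P=np.array([pt(C,*p,z)[:2] for p in c]); r=cv2.minAreaRect((P*1000).astype(np.float32))
    print(name,"rect",np.round(r[0],1),np.round(r[1],1),round(r[2],1),"px",st[k,:4]); return P
comp(V>165,(392,256),.032,"brick"); comp(V>135,(331,217),.021,"steel")
comp((V>110)&(S>60),(453,298),.022,"rack"); comp(V<35,(278,305),.045,"charcoal")
comp((V>100),(201,276),.006,"ring"); comp(V>110,(232,229),.05,"jarA"); comp(V>110,(265,196),.04,"jarB")
comp((S>120)&(V>80)&((H<8)|(H>172)),(172,322),.006,"red1"); comp(V>120,(296,171),.02,"tape")
for p in((392,256),(331,217),(453,298),(278,305),(240,215),(100,100)):print(p,hsv[p[1],p[0]])
E
python3 m.py
```

```text
brick rect [ 560.7 -288. ] [59.8 95.7] 56.6 px [371 233  44  48]
steel rect [ 651.2 -149.9] [67.7 68.2] 27.9 px [312 198  38  38]
rack rect [ 471.2 -425.8] [87.3 50.1] 26.1 px [437 277  35  43]
charcoal rect [300.5  58. ] [14.6 58.9] 11.2 px [216 371  29  11]
ring rect [513.8 139. ] [25.9 25. ] 47.1 px [195 270  12  13]
jarA rect [605.3  61.3] [47.9 55.9] 32.0 px [218 218  28  26]
jarB rect [684.1  -6.4] [33.  42.9] 25.5 px [255 189  20  18]
red1 rect [412.3 192.3] [3.2 1.5] 47.7 px [174 320   2   2]
tape rect [757.7 -69.6] [74.2 73.5] 1.1 px [280 155  33  32]
(392, 256) [ 15  26 231]
(331, 217) [ 11  13 214]
(453, 298) [ 16  72 219]
(278, 305) [13 29 62]
(240, 215) [ 6 39 99]
(100, 100) [  0  11 121]
```

View pics/crop1.png

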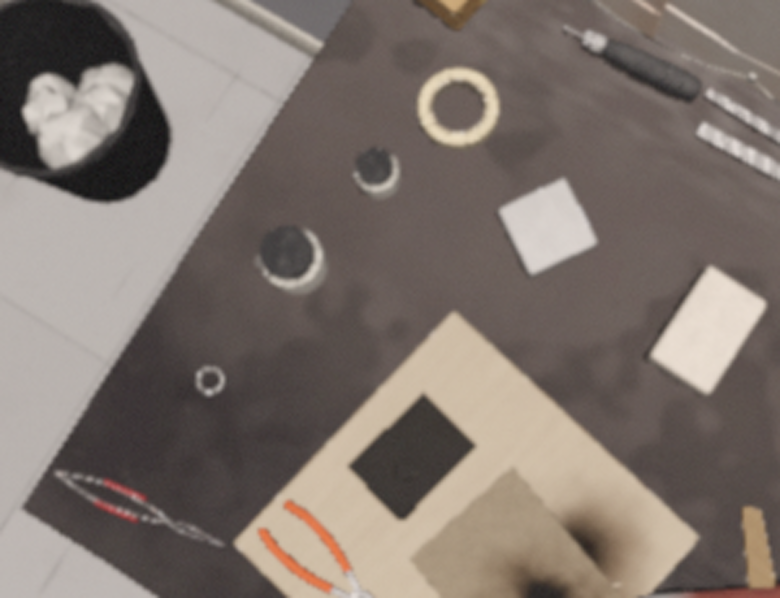

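The crop confirms each choice:
- Jar: the larger one, cap at crop (288,252), measured body about 52 mm.
- Ring: crop (209,380), on the bench, about 22–25 mm.
- Tweezers: crop (122,500), red grips.

The brick-to-steel and brick-to-rack distances came out at 165.1 and 164.3 mm, both as specified, so the row lies at 56.7°. Next come the charcoal, jar cap and tweezers.

```bash
cat >> h.py <<'E'
def to(x,y,z,axdeg,s=None):
    """axdeg: world direction (mod 180) for tool y (closing)"""
    s=s or ctrl.get_state(); R=np.array(s["ee_rot"]); p=np.array(s["ee_pos"])
    cur=np.degrees(np.arctan2(R[1,1],R[0,1])); d=(axdeg-cur+90)%180-90
    for dd in (d,d-180*np.sign(d) if d else 180):
        t=-dd  # tool z is down
        a=np.radians(t); Rz=np.array([[np.cos(a),-np.sin(a),0],[np.sin(a),np.cos(a),0],[0,0,1]])
        print("turn(deg) %.1f = %.3f u, q6 now %.2f | shift after turn (u):"%(t,t/45,s["q"][5]),np.round((R@Rz).T@(np.array([x,y,z])-p),4),"before turn:",np.round(R.T@(np.array([x,y,z])-p),4))
    print("now",np.round(p,4),"yaxis",round(cur,1),"t",round(s["clock"],2))
E
cat > m2.py <<'E'
from h import *
C,im=load("top0")
hsv=cv2.cvtColor(im,cv2.COLOR_BGR2HSV); V=hsv[:,:,2].astype(int); S=hsv[:,:,1]; H=hsv[:,:,0]
def roi(m,x0,y0,x1,y1):
    o=np.zeros(m.shape,np.uint8); o[y0:y1,x0:x1]=m[y0:y1,x0:x1]; return cv2.morphologyEx(o,cv2.MORPH_OPEN,np.ones((3,3),np.uint8))
def rect(m,z,name):
    c=max(cv2.findContours(m,0,cv2.CHAIN_APPROX_NONE)[0],key=cv2.contourArea)[:,0]
    P=np.array([pt(C,*p,z)[:2] for p in c]); r=cv2.minAreaRect((P*1000).astype(np.float32)); print(name,np.round(r[0],1),np.round(r[1],1),round(r[2],1),len(c))
rect(roi(V<95,250,275,306,333),.045,"charcoal")
rect(roi(V<62,212,210,248,245),.064,"cap")
red=np.zeros(V.shape,np.uint8); a=im[:,:,2].astype(int)-im[:,:,1]; m=(a>45); m[:,:140]=0;m[:,205:]=0;m[:305]=0;m[340:]=0
ys,xs=np.where(m); P=np.array([pt(C,x,y,.006)[:2] for x,y in zip(xs,ys)]); print("red",len(xs),P.mean(0),np.ptp(xs),np.ptp(ys))
r=cv2.minAreaRect((P*1000).astype(np.float32)); print(r)
for n,p in dict(tipA=(142,313),tipB=(205,338)).items(): print(n,pt(C,*p,.004))
print(np.array2string(V[225:229,215:245]))
to(.43,.02,.24,46)
E
python3 m2.py
```

```text
charcoal [448.8 -39.6] [59.  82.6] 46.3 94Traceback (most recent call last):
  File "m2.py", line 10, in <module>
    rect(roi(V<62,212,210,248,245),.064,"cap")
    ~~~~^^^^^^^^^^^^^^^^^^^^^^^^^^^^^^^^^^^^^^
  File "m2.py", line 7, in rect
    c=max(cv2.findContours(m,0,cv2.CHAIN_APPROX_NONE)[0],key=cv2.contourArea)[:,0]
      ~~~^^^^^^^^^^^^^^^^^^^^^^^^^^^^^^^^^^^^^^^^^^^^^^^^^^^^^^^^^^^^^^^^^^^^
ValueError: max() iterable argument is empty
```

```bash
sed -i '/"cap"/d' m2.py; sed -i 's/^to(.*/to(.4488,-.0396,.24,46.3)/' m2.py; python3 m2.py
```

```text
charcoal [448.8 -39.6] [59.  82.6] 46.3 94
red 83 [0.40903341 0.2111877 ] 19 16
((408.67803955078125, 210.79446411132812), (39.435237884521484, 25.06598663330078), 68.67979431152344)
tipA [0.42780004 0.26632865 0.004     ]
tipB [0.37602972 0.12255874 0.004     ]
[[ 90  89  91  89  85  74  68  70  68  70  67  68  69  73  72  71  69  70
   71  74  76  78  78  79  84 124 169 180 153 115]
 [ 90  91  90  88  85  75  69  69  70  68  69  68  69  72  73  72  70  71
   72  75  78  76  78  79  82 119 173 194 175 128]
 [ 91  91  91  94  92  78  69  69  68  68  66  67  73  76  77  72  72  71
   74  78  78  79  79  77  80 121 179 204 187 136]
 [ 90  91  95 104 107  88  71  69  70  68  67  68  73  80  79  77  73  72
   75  79  80  79  78  76  77 120 179 206 192 140]]
turn(deg) 60.4 = 1.341 u, q6 now -0.22 | shift after turn (u): [-0.126  -0.5533 -0.0012] before turn: [ 0.4186 -0.3831 -0.0012]
turn(deg) -119.6 = -2.659 u, q6 now -0.22 | shift after turn (u): [ 0.126   0.5533 -0.0012] before turn: [ 0.4186 -0.3831 -0.0012]
now [ 0.1577 -0.5267  0.2382] yaxis -73.3 t 0.1
```

Call:
apply_moves:
  moves:
    - [[0.03,-0.0275,0],0]
    - [[0.03,-0.0275,0],0]
    - [[0.03,-0.0275,0],0]
    - [[0.03,-0.0275,0],0]
    - [[0.03,-0.0275,0],0]
    - [[0.03,-0.0275,0],0]
    - [[0.03,-0.0275,0],0]
    - [[0.03,-0.0275,0],0]
  fingers: 1
  newtons: 15

```text
clock: 0.9
ee_pos: [0.325, -0.2457, 0.2386]
ee_rot: [[0.958, 0.286, -0.0], [0.286, -0.958, 0.0], [-0.0, -0.0, -1.0]]
ft_force: [0.9, 0.3, 0.8]
gripper_width: 1.0
grip_force: 0.0
```

Call:
apply_moves:
  moves:
    - [[0.03,-0.0275,0],0]
    - [[0.03,-0.0275,0],0]
    - [[0.03,-0.0275,0],0]
    - [[0.03,-0.0275,0],0]
    - [[0.03,-0.0275,0],0]
    - [[0.03,-0.0275,0],0]
    - [[0,0,0],-0.18]
    - [[0,0,0],-0.18]

```text
clock: 1.7
ee_pos: [0.4499, -0.0364, 0.2384]
ee_rot: [[0.835, 0.55, -0.001], [0.55, -0.835, 0.0], [-0.001, -0.001, -1.0]]
ft_force: [0.1, -0.5, 0.3]
gripper_width: 1.0
grip_force: 0.0
```

Call:
apply_moves:
  moves:
    - [[0,0,0],-0.18]
    - [[0,0,0],-0.18]
    - [[0,0,0],-0.18]
    - [[0,0,0],-0.18]
    - [[0,0,0],-0.18]
    - [[0,0,0],-0.18]
    - [[0,0,0],-0.18]
    - [[0,0,0],-0.18]

```text
clock: 2.5
ee_pos: [0.4495, -0.0376, 0.2385]
ee_rot: [[-0.139, 0.99, -0.001], [0.99, 0.139, 0.0], [0.0, -0.001, -1.0]]
ft_force: [-1.0, -0.2, -0.0]
gripper_width: 0.997
grip_force: 0.0
```

Call:
apply_moves:
  moves:
    - [[0,0,0],-0.18]
    - [[0,0,0],-0.18]
    - [[0,0,0],-0.18]
    - [[0,0,0],-0.18]
    - [[0,0,0],-0.13]
    - [[0,0,0],0]

```text
clock: 3.1
ee_pos: [0.4495, -0.0376, 0.2385]
ee_rot: [[-0.719, 0.695, -0.001], [0.695, 0.719, 0.0], [0.001, -0.0, -1.0]]
ft_force: [0.5, -0.6, 0.5]
gripper_width: 1.001
grip_force: 0.0
```

Run:
```python
from h import *
C,im=shot("wrist","w1"); print(C[4][:3,3],C[0]); to(.4488,-.0396,.1,46.3); print(proj(C,(.4488,-.0396,.045)))
```

```text
[0.39464646 0.01602884 0.38438433] 429.57919079960317
turn(deg) -0.5 = -0.012 u, q6 now -1.15 | shift after turn (u): [-0.0009 -0.0019  0.1386] before turn: [-0.0009 -0.0019  0.1386]
turn(deg) 179.5 = 3.988 u, q6 now -1.15 | shift after turn (u): [0.0009 0.0019 0.1386] before turn: [-0.0009 -0.0019  0.1386]
now [ 0.4495 -0.0376  0.2386] yaxis 45.8 t 3.15
(np.float64(317.6541962196409), np.float64(215.91507431709675))
```

View pics/w1.png

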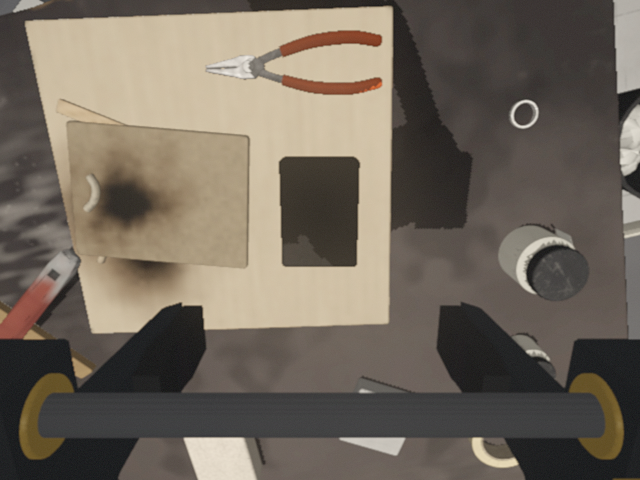

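The wrist view shows the charcoal at (319,212), nearly square to the image. The plate is to its left, with its edge at column 248. The ring is at (524,114) and the jar at (545,260). I'll refine these from this picture.

```bash
cat > m3.py <<'E'
from h import *
C,im=load("w1"); V=im.max(2)
def blob(m,box,z,name):
    x0,y0,x1,y1=box; o=np.zeros(V.shape,np.uint8); o[y0:y1,x0:x1]=m[y0:y1,x0:x1]
    o=cv2.morphologyEx(cv2.morphologyEx(o,cv2.MORPH_CLOSE,np.ones((3,3))),cv2.MORPH_OPEN,np.ones((3,3)))
    c=max(cv2.findContours(o,0,cv2.CHAIN_APPROX_NONE)[0],key=cv2.contourArea)[:,0]
    P=np.array([pt(C,*p,z)[:2]*1000 for p in c],np.float32); r=cv2.minAreaRect(P); print(name,np.round(r[0],1),np.round(r[1],1),round(r[2],1),"circ",np.round(cv2.minEnclosingCircle(P)[0],1),round(cv2.minEnclosingCircle(P)[1],1),cv2.boundingRect(c))
blob(V<105,(262,140,375,285),.045,"charcoal")
blob(V>150,(500,90,548,138),.006,"ring")
blob(V<75,(525,243,592,303),.064,"cap")
print(V[212,262:290],V[212,350:370],V[270,520:600:4])
print([pt(C,248,y,.025)[:2] for y in(136,267)])
to(.4488,-.0396,.03,46.3)
E
python3 m3.py
```

```text
charcoal [447.8 -37.2] [62.5 88.8] 45.9 circ [448.4 -37.7] 52.5 (279, 157, 80, 109)
ring [509.4 148.1] [16.8  5.2] 23.3 circ [510.  146.6] 8.4 (520, 100, 18, 11)
cap [608.7  70.6] [48.9 38.7] 45.9 circ [611.3  67.8] 25.3 (527, 245, 61, 47)
[204 204 204 204 205 205 205 205 206 206 207 207 207 208 208 209 212 209
 176 101  54  59  61  61  60  59  59  61] [ 58  59  59  59  56  56  54 102 178 207 208 206 205 205 206 206 206 207
 206 206] [217 160  32  39  71  74  71  72  86  76  89  69  72  65  70  68  71  75
  92  91]
[array([ 0.36523187, -0.03724035]), array([ 0.44223969, -0.1196129 ])]
turn(deg) -0.5 = -0.012 u, q6 now -1.15 | shift after turn (u): [-0.001  -0.0019  0.2086] before turn: [-0.001  -0.0019  0.2086]
turn(deg) 179.5 = 3.988 u, q6 now -1.15 | shift after turn (u): [0.001  0.0019 0.2086] before turn: [-0.001  -0.0019  0.2086]
now [ 0.4495 -0.0376  0.2386] yaxis 45.8 t 3.15
```

Call:
apply_moves:
  moves:
    - [[0.001,-0.001,0.035],0]
    - [[0,0,0.035],0]
    - [[0,0,0.035],0]
    - [[0,0,0.035],0]
    - [[0,0,0.03],0]
    - [[0,0,0.02],0]
    - [[0,0,0.0195],0]
    - [[0,0,0],0]

```text
clock: 3.95
ee_pos: [0.4473, -0.0374, 0.0276]
ee_rot: [[-0.716, 0.698, -0.004], [0.698, 0.716, 0.001], [0.004, -0.002, -1.0]]
ft_force: [0.1, -0.1, 0.8]
gripper_width: 1.0
grip_force: 0.0
```

Call:
apply_moves:
  moves:
    - [[0,0,0],0]
    - [[0,0,0],0]
    - [[0,0,0],0]
    - [[0,0,0],0]
    - [[0,0,0],0]
    - [[0,0,0],0]
    - [[0,0,0],0]
  fingers: 0.6
  newtons: 15

```text
clock: 4.65
ee_pos: [0.4486, -0.0378, 0.03]
ee_rot: [[-0.718, 0.696, 0.001], [0.696, 0.718, -0.001], [-0.001, 0.001, -1.0]]
ft_force: [-1.9, -0.1, 7.1]
gripper_width: 0.728
grip_force: 15.0
```

Call:
apply_moves:
  moves:
    - [[0,0,-0.02],0]
    - [[0,0,-0.03],0]
    - [[0,0,-0.03],0]
    - [[0,0,-0.03],0]
    - [[0,0,0],0]

```text
clock: 5.15
ee_pos: [0.4496, -0.038, 0.1425]
ee_rot: [[-0.718, 0.696, 0.007], [0.696, 0.718, -0.002], [-0.006, 0.003, -1.0]]
ft_force: [0.1, 0.1, -0.6]
gripper_width: 0.728
grip_force: 15.0
```

Run:
```python
from h import *
s=ctrl.get_state(); print(s["gripper_width"],s["grip_force"]); to(.5607,-.288,.14,56.7)
```

```text
0.7275206318236964 14.99979704618454
turn(deg) -10.8 = -0.240 u, q6 now -1.15 | shift after turn (u): [-0.2301 -0.1479  0.0039] before turn: [-0.2537 -0.1022  0.0039]
turn(deg) 169.2 = 3.760 u, q6 now -1.15 | shift after turn (u): [0.2301 0.1479 0.0039] before turn: [-0.2537 -0.1022  0.0039]
now [ 0.4496 -0.038   0.1425] yaxis 45.9 t 5.15
```

Call:
apply_moves:
  moves:
    - [[0,0,-0.03],-0.12]
    - [[0,0,-0.03],-0.12]
    - [[-0.038,-0.006,0],0]
    - [[-0.038,-0.006,0],0]
    - [[-0.038,-0.006,0],0]
    - [[-0.038,-0.006,0],0]
    - [[-0.038,-0.006,0],0]
    - [[-0.039,-0.006,0],0]

```text
clock: 5.95
ee_pos: [0.6206, -0.1944, 0.1978]
ee_rot: [[-0.836, 0.549, -0.002], [0.549, 0.836, 0.001], [0.002, -0.0, -1.0]]
ft_force: [0.8, 0.2, -0.7]
gripper_width: 0.731
grip_force: 15.0
```

Call:
apply_moves:
  moves:
    - [[0,0,0],0]
    - [[0,0,0],0]
    - [[0,0,0],0]

```text
clock: 6.25
ee_pos: [0.6193, -0.1926, 0.1987]
ee_rot: [[-0.836, 0.549, -0.001], [0.549, 0.836, 0.001], [0.002, 0.0, -1.0]]
ft_force: [0.0, 0.6, -0.4]
gripper_width: 0.731
grip_force: 15.0
```

Run:
```python
from h import *
C,im=shot("wrist","w2"); to(.5607,-.288,.14,56.7); print(proj(C,(.5607,-.288,.032)),proj(C,(.6512,-.15,.021)))
```

```text
turn(deg) 0.0 = 0.001 u, q6 now -1.47 | shift after turn (u): [-0.0035 -0.1119  0.0592] before turn: [-0.0034 -0.1119  0.0592]
turn(deg) -180.0 = -3.999 u, q6 now -1.47 | shift after turn (u): [0.0035 0.1119 0.0592] before turn: [-0.0034 -0.1119  0.0592]
now [ 0.6193 -0.1926  0.1992] yaxis 56.7 t 6.3
(np.float64(170.6891402368406), np.float64(227.22800667683018)) (np.float64(388.48448341441605), np.float64(223.4929283758774))
```

View pics/w2.png

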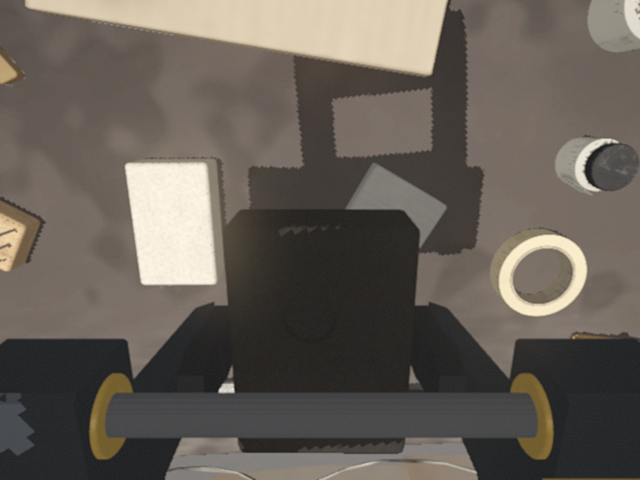

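The brick is at columns 126–217, rows 160–285, clear of the held charcoal. The steel block is at (395,205) and its yaw differs from the row.

```bash
cat > m4.py <<'E'
from h import *
C,im=load("w2"); g=im.min(2)
o=np.zeros(g.shape,np.uint8); o[140:300,100:235]=(g[140:300,100:235]>195); o=cv2.morphologyEx(o,cv2.MORPH_CLOSE,np.ones((5,5)))
c=max(cv2.findContours(o,0,cv2.CHAIN_APPROX_NONE)[0],key=cv2.contourArea)[:,0]
r=cv2.minAreaRect(np.array([pt(C,*p,.032)[:2]*1000 for p in c],np.float32)); print(r,cv2.boundingRect(c)); print(im[220,110:140].min(1),im[220,195:235].min(1))
E
python3 m4.py
```

```text
((560.43115234375, -286.6808776855469), (57.76039123535156, 91.81727600097656), 56.82767868041992) (126, 164, 89, 120)
[ 93  94  94  94  93  93  94  91  94  93  94  94  95  95  95  96  96  97
  96  98  91 103 153 202 222 227 226 224 221 223] [225 226 225 224 224 224 223 219 217 218 220 220 216 209 202 190 164 133
 116 115 115 116 113 116 115 103  86  72  69  71  72  88 101 100  96  84
  67  59  56  58]
```

Call:
apply_moves:
  moves:
    - [[-0.004,-0.037,0],0]
    - [[0,-0.037,0],0]
    - [[0,-0.037,0.03],0]
    - [[0,0,0.035],0]
    - [[0,0,0.035],0]
    - [[0,0,0.025],0]
    - [[0,0,0],0]
    - [[0,0,0],0]

```text
clock: 7.1
ee_pos: [0.5625, -0.2881, 0.0754]
ee_rot: [[-0.836, 0.548, 0.001], [0.548, 0.836, -0.001], [-0.001, -0.0, -1.0]]
ft_force: [-0.4, -0.5, 0.7]
gripper_width: 0.725
grip_force: 15.0
```

```bash
python3 -c "
from h import *
to(.5615,-.2875,.047,56.7)"
```

```text
turn(deg) 0.0 = 0.001 u, q6 now -1.65 | shift after turn (u): [ 0.0012 -0.0001  0.0284] before turn: [ 0.0012 -0.0001  0.0284]
turn(deg) -180.0 = -3.999 u, q6 now -1.65 | shift after turn (u): [-0.0012  0.0001  0.0284] before turn: [ 0.0012 -0.0001  0.0284]
now [ 0.5625 -0.2881  0.0754] yaxis 56.7 t 7.1
```

Call:
apply_moves:
  moves:
    - [[0.001,0,0.012],0]
    - [[0,0,0.01],0]
    - [[0,0,0.004],0]
    - [[0,0,0.002],0]
    - [[0,0,0],0]
    - [[0,0,0],0]

```text
clock: 7.7
ee_pos: [0.5616, -0.288, 0.0465]
ee_rot: [[-0.836, 0.549, 0.0], [0.549, 0.836, -0.0], [-0.001, -0.0, -1.0]]
ft_force: [-1.0, 0.6, -1.7]
gripper_width: 0.73
grip_force: 15.0
```

Call:
apply_moves:
  moves:
    - [[0,0,0.001],0]
    - [[0,0,0],0]
    - [[0,0,0],0]

```text
clock: 8.0
ee_pos: [0.5617, -0.288, 0.0458]
ee_rot: [[-0.836, 0.549, 0.001], [0.549, 0.836, -0.001], [-0.001, -0.0, -1.0]]
ft_force: [-1.2, 0.9, 4.2]
gripper_width: 0.725
grip_force: 15.0
```

Call:
apply_moves:
  moves:
    - [[0,0,0],0]
    - [[0,0,0],0]
    - [[0,0,0],0]
    - [[0,0,0],0]
    - [[0,0,0],0]
  fingers: 1

```text
clock: 8.5
ee_pos: [0.5615, -0.2878, 0.0451]
ee_rot: [[-0.836, 0.549, -0.0], [0.549, 0.836, 0.0], [0.0, 0.0, -1.0]]
ft_force: [1.0, -0.4, 0.4]
gripper_width: 1.002
grip_force: 0.0
```

Call:
apply_moves:
  moves:
    - [[0,0,-0.01],0]
    - [[0,0,-0.025],0]
    - [[0,0,-0.04],0]
    - [[0,0,-0.04],0]
    - [[0,0,-0.04],0]
    - [[0,0,-0.035],0]
    - [[0,0,0],0]
    - [[0,0,0],0]

```text
clock: 9.3
ee_pos: [0.5614, -0.2878, 0.2359]
ee_rot: [[-0.836, 0.549, 0.001], [0.549, 0.836, -0.001], [-0.001, -0.0, -1.0]]
ft_force: [0.4, -1.0, -0.3]
gripper_width: 0.997
grip_force: 0.0
```

Run:
```python
from h import *
C,im=shot("wrist","w3"); to(.51,.145,.2,56.7)
```

```text
turn(deg) 0.0 = 0.000 u, q6 now -1.65 | shift after turn (u): [0.2802 0.3335 0.035 ] before turn: [0.2801 0.3335 0.035 ]
turn(deg) -180.0 = -4.000 u, q6 now -1.65 | shift after turn (u): [-0.2802 -0.3335  0.035 ] before turn: [0.2801 0.3335 0.035 ]
now [ 0.5611 -0.2876  0.2346] yaxis 56.7 t 9.35
```

View pics/w3.png

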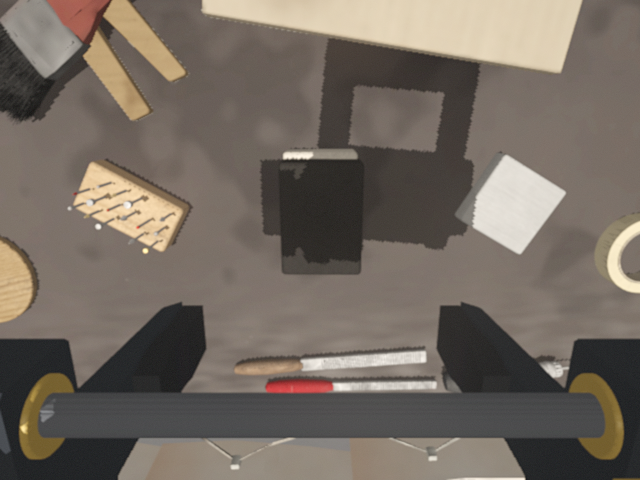

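The charcoal sits on the brick at (321,216), with the brick's far edge showing at row 150. I'll check its pose, then go to the ring.

```bash
cat > m5.py <<'E'
from h import *
C,im=load("w3"); V=im.max(2)
e=np.array([.549,.836]); l=np.array([-.836,.549]); b=np.array([.5607,-.287])
def f(u,v,z):
    d=pt(C,u,v,z)[:2]-b; return np.round(1000*np.array([d@e,d@l]),1)
print(V[145:166,320],V[262:282,320]); print(V[220,270:290],V[220,355:372]); print(V[155,272:292],V[155,345:370])
for t in [("far edge brick",320,150,.032),("far edge char",320,160,.061),("near char",320,274,.061),("L",279.5,190,.061),("R",363,190,.061),("L",280,250,.061),("R",361,250,.061),("brick L",282,154,.032),("brick R",358,154,.032)]: print(t[0],f(*t[1:]))
E
python3 m5.py
```

```text
[ 64  63  62  86 121 134 138 145 149 149 149 151 151 128  82  45  43  43
  48  44  43] [ 47  61  68  73  76  75  76  77  78  76  74  75  91 114 122 122 125 125
 127 128]
[66 66 69 66 66 67 66 67 67 65 56 47 45 44 45 47 45 46 47 47] [43 47 44 44 47 40 44 53 58 63 64 68 68 66 69 71 69]
[112 111 112 110 111 110 112 111 110 107 138 203 238 248 250 251 251 249
 247 246] [153 152 152 150 151 152 153 153 151 152 149 140 112  75  64  61  65  64
  61  65  60  62  62  65  62]
far edge brick [-0.1 48.9]
far edge char [-0.1 43.9]
near char [ -0.2 -45.5]
L [-30.5  21.8]
R [32.1 21.8]
L [-31.5 -25.4]
R [ 31.9 -25.5]
brick L [-30.5  45.8]
brick R [30.2 45.8]
```

The charcoal is centred to within 1 mm and square. On to the ring.

Call:
apply_moves:
  moves:
    - [[0.029,0.034,0],0]
    - [[0.029,0.034,0],0]
    - [[0.029,0.034,0],0]
    - [[0.029,0.034,0],0]
    - [[0.029,0.034,0],0]
    - [[0.029,0.034,0],0]
    - [[0.029,0.034,0],0]
    - [[0.029,0.034,0],0]

```text
clock: 10.15
ee_pos: [0.5158, 0.0686, 0.2339]
ee_rot: [[-0.836, 0.549, -0.003], [0.549, 0.836, 0.0], [0.003, -0.001, -1.0]]
ft_force: [0.7, 0.3, 0.5]
gripper_width: 1.001
grip_force: 0.0
```

Call:
apply_moves:
  moves:
    - [[0.029,0.034,0.01],0]
    - [[0.019,0.028,0.025],0]
    - [[0,0,0.04],0]
    - [[0,0,0],0]
    - [[0,0,0],0]

```text
clock: 10.65
ee_pos: [0.5106, 0.1447, 0.1601]
ee_rot: [[-0.836, 0.549, -0.002], [0.549, 0.836, -0.0], [0.002, -0.001, -1.0]]
ft_force: [0.3, 0.8, -0.5]
gripper_width: 1.005
grip_force: 0.0
```

```bash
cat > ringm.py <<'E'
from h import *
import sys
C,im=load(sys.argv[1]); z=float(sys.argv[2]); g=im.min(2)
n,l,st,ce=cv2.connectedComponentsWithStats((g>int(sys.argv[3])).astype(np.uint8))
for k in range(1,n):
    if 60<st[k,4]<9000 and abs(st[k,2]-st[k,3])<20:
        c=cv2.findContours((l==k).astype(np.uint8),0,cv2.CHAIN_APPROX_NONE)[0][0][:,0]
        P=np.array([pt(C,*p,z)[:2]*1000 for p in c],np.float32); o,r=cv2.minEnclosingCircle(P)
        if r<20: print(st[k],np.round(o,1),round(r,1))
E
python3 - <<'E'
from h import *
C,im=load("w1"); print(pt(C,524,114,.006))
C,im=shot("wrist","w4"); to(.512,.142,.1,56.7); print(proj(C,(.512,.142,.006)))
E
python3 ringm.py w4 .006 150
```

```text
[0.51291374 0.13987647 0.006     ]
turn(deg) -0.0 = -0.001 u, q6 now -0.94 | shift after turn (u): [-0.002  -0.0017  0.0611] before turn: [-0.002  -0.0017  0.0611]
turn(deg) 180.0 = 3.999 u, q6 now -0.94 | shift after turn (u): [0.002  0.0017 0.0611] before turn: [-0.002  -0.0017  0.0611]
now [0.5113 0.1445 0.1611] yaxis 56.7 t 10.7
(np.float64(318.1315307004205), np.float64(230.59751770516672))
[174  67  26   9  73] [377.  128.7] 8.3
[427 314  12   8  83] [617.9 177.4] 5.0
```

View pics/w4.png

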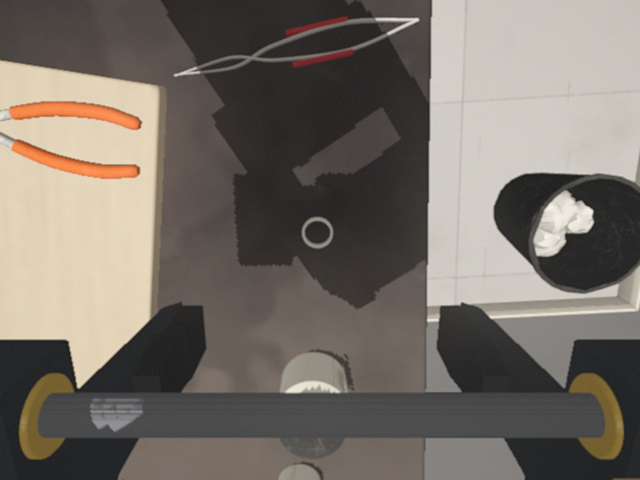

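The ring is at (317,232) in this view, almost under the TCP. The jar lies 120 mm away along tool −x and is clear of the hand.

Run:
```python
from h import *
C,im=load("w4"); sub=im.min(2)[205:262,290:346]; print(sub[27,::2],sub[::2,27])
m=(sub>95).astype(np.uint8); ys,xs=np.where(m); print(xs.min()+290,xs.max()+290,ys.min()+205,ys.max()+205)
for z in(0,.006): print(pt(C,(xs.min()+xs.max())/2+290,(ys.min()+ys.max())/2+205,z))
p=pt(C,(xs.min()+xs.max())/2+290,(ys.min()+ys.max())/2+205,.005); to(p[0],p[1],.002,56.7)
```

```text
[ 39  39  40  40  42  42 122 112  37  39  39  41  41  41  41  38  43  41
  38  40 104 117  43  43  44  43  45  42] [ 35  39  36  41  39  40 110 139  66  38  38  39  41  41  42  42  41  41
  43  68 131 129  50  48  46  50  47  49  52]
302 332 217 247
[0.51373308 0.13981207 0.        ]
[0.51242441 0.14074002 0.006     ]
turn(deg) -0.0 = -0.001 u, q6 now -0.94 | shift after turn (u): [-0.0032 -0.0025  0.1591] before turn: [-0.0032 -0.0025  0.1591]
turn(deg) 180.0 = 3.999 u, q6 now -0.94 | shift after turn (u): [0.0032 0.0025 0.1591] before turn: [-0.0032 -0.0025  0.1591]
now [0.5113 0.1445 0.1611] yaxis 56.7 t 10.7
```

Call:
apply_moves:
  moves:
    - [[-0.003,-0.0025,0.035],0]
    - [[0,0,0.035],0]
    - [[0,0,0.035],0]
    - [[0,0,0.028],0]
    - [[0,0,0.016],0]
    - [[0,0,0.008],0]
    - [[0,0,0],0]
    - [[0,0,0],0]
  fingers: 0.5

```text
clock: 11.5
ee_pos: [0.5129, 0.141, 0.0045]
ee_rot: [[-0.836, 0.549, 0.002], [0.549, 0.836, 0.0], [-0.002, 0.001, -1.0]]
ft_force: [-0.2, -0.6, -0.6]
gripper_width: 0.498
grip_force: 0.0
```

Call:
apply_moves:
  moves:
    - [[0,0,0.001],0]
    - [[0,0,0],0]
    - [[0,0,0],0]
    - [[0,0,0],0]
    - [[0,0,0],0]
    - [[0,0,0],0]
    - [[0,0,0],0]
    - [[0,0,0],0]
  fingers: 0.1
  newtons: 10

```text
clock: 12.3
ee_pos: [0.5121, 0.1413, 0.0026]
ee_rot: [[-0.836, 0.549, 0.001], [0.549, 0.836, 0.0], [-0.001, 0.0, -1.0]]
ft_force: [-0.5, -0.3, 5.5]
gripper_width: 0.236
grip_force: 10.0
```

Call:
apply_moves:
  moves:
    - [[0,0,-0.02],0]
    - [[0,0,-0.04],0]
    - [[0,0,-0.045],0]
    - [[0,0,-0.045],0]
    - [[-0.028,-0.033,0],0]
    - [[-0.028,-0.033,0],0]
    - [[-0.028,-0.033,0],0]
    - [[-0.028,-0.033,0],0]

```text
clock: 13.1
ee_pos: [0.5329, -0.0321, 0.1521]
ee_rot: [[-0.836, 0.549, -0.0], [0.549, 0.836, 0.0], [0.0, -0.0, -1.0]]
ft_force: [1.3, 0.2, -0.0]
gripper_width: 0.236
grip_force: 10.0
```

Call:
apply_moves:
  moves:
    - [[-0.028,-0.033,0],0]
    - [[-0.028,-0.033,0],0]
    - [[-0.028,-0.033,0],0]
    - [[-0.028,-0.033,0],0]
    - [[-0.028,-0.033,0],0]
    - [[-0.028,-0.033,0],0]
    - [[0,0,0],0]
    - [[0,0,0],0]

```text
clock: 13.9
ee_pos: [0.5644, -0.2885, 0.1514]
ee_rot: [[-0.835, 0.55, -0.001], [0.55, 0.835, 0.001], [0.002, 0.0, -1.0]]
ft_force: [-0.4, 1.0, -0.0]
gripper_width: 0.229
grip_force: 10.0
```

```bash
python3 -c "
from h import *
to(.5615,-.2871,.066,56.7)"
```

```text
turn(deg) -0.1 = -0.001 u, q6 now -1.65 | shift after turn (u): [ 0.0031 -0.0004  0.0854] before turn: [ 0.0031 -0.0004  0.0854]
turn(deg) 179.9 = 3.999 u, q6 now -1.65 | shift after turn (u): [-0.0031  0.0004  0.0854] before turn: [ 0.0031 -0.0004  0.0854]
now [ 0.5644 -0.2885  0.1514] yaxis 56.6 t 13.9
```

Call:
apply_moves:
  moves:
    - [[0.003,0,0.03],0]
    - [[0,0,0.03],0]
    - [[0,0,0.018],0]
    - [[0,0,0.006],0]
    - [[0,0,0.002],0]
    - [[0,0,0],0]
    - [[0,0,0],0]

```text
clock: 14.6
ee_pos: [0.5628, -0.2866, 0.0674]
ee_rot: [[-0.836, 0.549, 0.001], [0.549, 0.836, -0.001], [-0.002, -0.0, -1.0]]
ft_force: [-0.8, 0.2, 0.1]
gripper_width: 0.235
grip_force: 10.0
```

Call:
apply_moves:
  moves:
    - [[0,-0.001,0.002],0]
    - [[0,0,0.001],0]
    - [[0,0,0],0]
    - [[0,0,0],0]

```text
clock: 15.0
ee_pos: [0.5618, -0.2875, 0.0633]
ee_rot: [[-0.836, 0.549, 0.0], [0.549, 0.836, -0.0], [-0.0, 0.0, -1.0]]
ft_force: [0.2, -0.1, -0.6]
gripper_width: 0.234
grip_force: 10.0
```

Call:
apply_moves:
  moves:
    - [[0,0,0],0]
    - [[0,0,0],0]
    - [[0,0,0],0]
    - [[0,0,0],0]
  fingers: 0.4

```text
clock: 15.4
ee_pos: [0.5618, -0.2874, 0.0633]
ee_rot: [[-0.836, 0.549, 0.0], [0.549, 0.836, -0.0], [-0.0, 0.0, -1.0]]
ft_force: [1.0, 0.2, -0.2]
gripper_width: 0.4
grip_force: 0.0
```

Call:
apply_moves:
  moves:
    - [[0,0,-0.01],0]
    - [[0,0,-0.025],0]
    - [[0,0,-0.04],0]
    - [[0,0,-0.04],0]
    - [[0,0,-0.035],0]
    - [[0,0,0],0]
    - [[0,0,0],0]

```text
clock: 16.1
ee_pos: [0.5617, -0.2874, 0.214]
ee_rot: [[-0.836, 0.549, 0.001], [0.549, 0.836, -0.001], [-0.001, -0.0, -1.0]]
ft_force: [-0.2, -0.2, -1.3]
gripper_width: 0.402
grip_force: 0.0
```

Run:
```python
from h import *
C,im=shot("wrist","w5"); c=cv2.resize(im[130:300,240:400],None,fx=3,fy=3); cv2.imwrite("pics/w5c.png",c)
to(.606,.064,.2,146.7)
```

```text
turn(deg) -90.0 = -2.000 u, q6 now -1.65 | shift after turn (u): [-0.318   0.1555  0.0129] before turn: [0.1555 0.318  0.0129]
turn(deg) 90.0 = 2.000 u, q6 now -1.65 | shift after turn (u): [ 0.318  -0.1555  0.0129] before turn: [0.1555 0.318  0.0129]
now [ 0.5614 -0.2872  0.2126] yaxis 56.7 t 16.15
```

View pics/w5c.png

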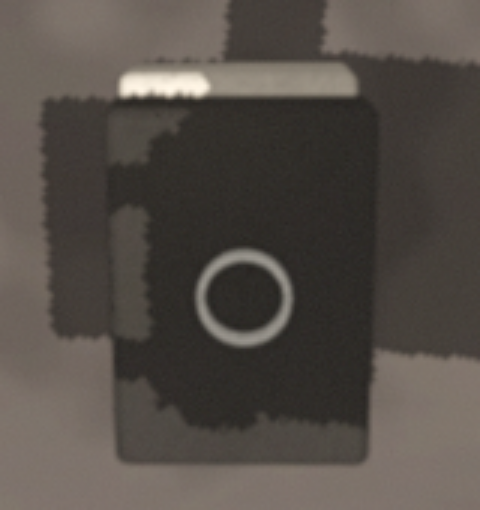

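Run:
```python
from h import *
C,im=load("w5"); e=np.array([.549,.836]); l=np.array([-.836,.549]); b=np.array([.5607,-.287])
for n,u,v,z in [("ring",321.3,229.3,.067),("far",321,162.5,.061),("near",321,284.3,.061),("L",278,230,.061),("R",364,230,.061)]:
    d=pt(C,u,v,z)[:2]-b; print(n,np.round(1000*np.array([d@e,d@l]),1))
```

```text
ring [ 1.3 -1.4]
far [ 1.1 44.4]
near [  1.1 -45.5]
L [-29.8  -3.5]
R [32.  -3.5]
```

Ring and charcoal are centred to within 1 mm. Now the jar.

Call:
apply_moves:
  moves:
    - [[0.017,0.035,0],0]
    - [[0.017,0.035,0],0]
    - [[0.017,0.035,0],0]
    - [[0.017,0.035,0],0]
    - [[0.017,0.035,0],0]
    - [[0.017,0.035,0],0]
    - [[0.017,0.035,0],0]
    - [[0.017,0.035,0],0]
  fingers: 0.8

```text
clock: 16.95
ee_pos: [0.6012, 0.0229, 0.2116]
ee_rot: [[-0.836, 0.549, -0.003], [0.549, 0.836, 0.001], [0.003, -0.001, -1.0]]
ft_force: [-0.2, 0.7, -0.5]
gripper_width: 0.801
grip_force: 0.0
```

Call:
apply_moves:
  moves:
    - [[0.017,0.035,0],0]
    - [[0,0,0],0.18]
    - [[0,0,0],0.18]
    - [[0,0,0],0.18]
    - [[0,0,0],0.18]
    - [[0,0,0],0.18]
    - [[0,0,0],0.18]
    - [[0,0,0],0.18]

```text
clock: 17.75
ee_pos: [0.6062, 0.0599, 0.2115]
ee_rot: [[0.006, 1.0, -0.003], [1.0, -0.006, 0.0], [0.0, -0.003, -1.0]]
ft_force: [0.8, 1.0, 0.9]
gripper_width: 0.801
grip_force: 0.0
```

Call:
apply_moves:
  moves:
    - [[0,0,0],0.18]
    - [[0,0,0],0.18]
    - [[0,0,0],0.18]
    - [[0,0,0],0.18]
    - [[0,0,0],0.02]
    - [[0,0,0],0]
    - [[0,0,0],0]

```text
clock: 18.45
ee_pos: [0.6066, 0.0599, 0.2127]
ee_rot: [[0.547, 0.837, -0.001], [0.837, -0.547, 0.0], [-0.001, -0.001, -1.0]]
ft_force: [-0.2, -0.3, -0.4]
gripper_width: 0.8
grip_force: 0.0
```

Run:
```python
from h import *
C,im=shot("wrist","w6"); to(.606,.064,.1,146.7); print(proj(C,(.606,.064,.064)))
```

```text
turn(deg) 0.1 = 0.003 u, q6 now 0.48 | shift after turn (u): [ 0.0031 -0.0027  0.1128] before turn: [ 0.0031 -0.0027  0.1128]
turn(deg) -179.9 = -3.997 u, q6 now 0.48 | shift after turn (u): [-0.0031  0.0027  0.1128] before turn: [ 0.0031 -0.0027  0.1128]
now [0.6067 0.0599 0.2128] yaxis -33.2 t 18.5
(np.float64(317.9129497081849), np.float64(224.6653772778908))
```

View pics/w6.png

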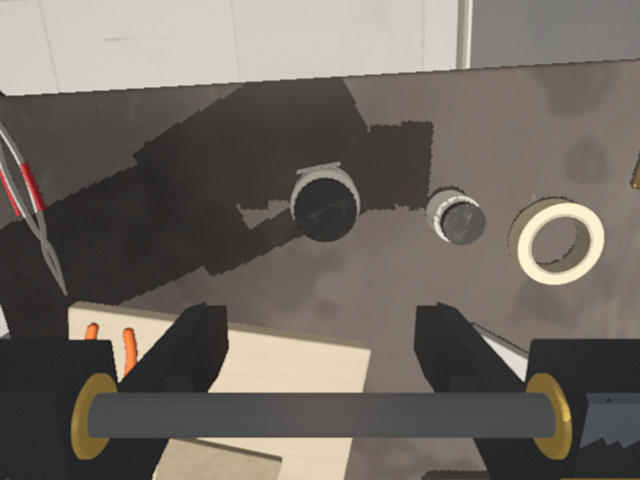

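The jar's cap is centred at (326,210), columns 293–358. The small jar is at (460,220), and the tape is beyond it.

Run:
```python
from h import *
C,im=load("w6"); p=pt(C,325.8,210,.064); print(p, pt(C,293,210,.064)-pt(C,358.5,210,.064), pt(C,326,177,.064)-pt(C,326,243,.064)); to(p[0],p[1],.018,146.7)
b=np.array([.5607,-.287]); e=np.array([.549,.836]); print(b+.082*e, b-.084*e)
```

```text
[0.61640142 0.06980727 0.064     ] [-0.03831378  0.02500265  0.        ] [0.02557301 0.03943882 0.        ]
turn(deg) 0.1 = 0.003 u, q6 now 0.48 | shift after turn (u): [0.0137 0.0028 0.1948] before turn: [0.0137 0.0029 0.1948]
turn(deg) -179.9 = -3.997 u, q6 now 0.48 | shift after turn (u): [-0.0137 -0.0028  0.1948] before turn: [0.0137 0.0029 0.1948]
now [0.6067 0.0599 0.2128] yaxis -33.2 t 18.5
[ 0.605718 -0.218448] [ 0.514584 -0.357224]
```

Call:
apply_moves:
  moves:
    - [[0.0137,0.003,0.02],0]
    - [[0,0,0.035],0]
    - [[0,0,0.035],0]
    - [[0,0,0.035],0]
    - [[0,0,0.035],0]
    - [[0,0,0.025],0]
    - [[0,0,0.01],0]
    - [[0,0,0],0]

```text
clock: 19.3
ee_pos: [0.6164, 0.0696, 0.0173]
ee_rot: [[0.548, 0.836, -0.002], [0.836, -0.548, 0.0], [-0.001, -0.002, -1.0]]
ft_force: [0.4, -0.8, -0.2]
gripper_width: 0.803
grip_force: 0.0
```

Call:
apply_moves:
  moves:
    - [[0,0,0],0]
    - [[0,0,0],0]
    - [[0,0,0],0]
    - [[0,0,0],0]
    - [[0,0,0],0]
    - [[0,0,0],0]
  fingers: 0.5
  newtons: 15

```text
clock: 19.9
ee_pos: [0.6173, 0.0697, 0.0196]
ee_rot: [[0.549, 0.836, 0.002], [0.836, -0.549, -0.0], [0.001, 0.002, -1.0]]
ft_force: [-1.5, 1.3, 6.7]
gripper_width: 0.579
grip_force: 15.0
```

Call:
apply_moves:
  moves:
    - [[0,0,-0.005],0]
    - [[0,0,-0.02],0]
    - [[0,0,-0.03],0]
    - [[0,0,-0.03],0]
    - [[0,0,-0.025],0]
    - [[0,0,0],0]

```text
clock: 20.5
ee_pos: [0.6182, 0.0696, 0.1319]
ee_rot: [[0.549, 0.836, 0.007], [0.836, -0.549, -0.001], [0.003, 0.006, -1.0]]
ft_force: [-0.1, 0.0, -0.3]
gripper_width: 0.583
grip_force: 15.0
```

```bash
python3 -c "
from h import *
to(.6057,-.2184,.12,146.7)"
```

```text
turn(deg) 0.0 = 0.000 u, q6 now 0.50 | shift after turn (u): [-0.2476  0.1476  0.0119] before turn: [-0.2476  0.1475  0.0119]
turn(deg) -180.0 = -4.000 u, q6 now 0.50 | shift after turn (u): [ 0.2476 -0.1476  0.0119] before turn: [-0.2476  0.1475  0.0119]
now [0.6182 0.0696 0.1319] yaxis -33.3 t 20.5
```

Call:
apply_moves:
  moves:
    - [[-0.031,0.0185,0],0]
    - [[-0.031,0.0185,0],0]
    - [[-0.031,0.0185,0],0]
    - [[-0.031,0.0185,0],0]
    - [[-0.031,0.0185,0],0]
    - [[-0.031,0.0185,0],0]
    - [[-0.031,0.0185,0],0]
    - [[-0.031,0.0185,0],0]

```text
clock: 21.3
ee_pos: [0.6037, -0.2201, 0.1267]
ee_rot: [[0.549, 0.836, -0.002], [0.836, -0.549, 0.001], [-0.0, -0.002, -1.0]]
ft_force: [-0.4, 0.8, -1.5]
gripper_width: 0.579
grip_force: 15.0
```

Call:
apply_moves:
  moves:
    - [[0,0,0],0]
    - [[0,0,0],0]
    - [[0,0,0],0]

```text
clock: 21.6
ee_pos: [0.6042, -0.2177, 0.1275]
ee_rot: [[0.548, 0.836, -0.001], [0.836, -0.548, 0.001], [0.0, -0.002, -1.0]]
ft_force: [-0.5, 0.2, -1.6]
gripper_width: 0.579
grip_force: 15.0
```

```bash
python3 -c "
from h import *
to(.6057,-.2184,.021,146.7)"
```

```text
turn(deg) 0.1 = 0.001 u, q6 now 0.05 | shift after turn (u): [0.0002 0.0018 0.1065] before turn: [0.0002 0.0018 0.1065]
turn(deg) -179.9 = -3.999 u, q6 now 0.05 | shift after turn (u): [-0.0002 -0.0018  0.1065] before turn: [0.0002 0.0018 0.1065]
now [ 0.6042 -0.2177  0.1275] yaxis -33.2 t 21.6
```

Call:
apply_moves:
  moves:
    - [[0,0.002,0.035],0]
    - [[0,0,0.035],0]
    - [[0,0,0.02],0]
    - [[0,0,0.01],0]
    - [[0,0,0.004],0]
    - [[0,0,0.002],0]
    - [[0,0,0],0]
    - [[0,0,0],0]

```text
clock: 22.4
ee_pos: [0.6065, -0.2201, 0.0233]
ee_rot: [[0.549, 0.836, 0.002], [0.836, -0.549, -0.001], [0.0, 0.002, -1.0]]
ft_force: [-0.3, -0.4, -1.6]
gripper_width: 0.58
grip_force: 15.0
```

Call:
apply_moves:
  moves:
    - [[0.001,0,0.002],0]
    - [[0,0,0.002],0]
    - [[0,0,0],0]
    - [[0,0,0],0]

```text
clock: 22.8
ee_pos: [0.6069, -0.2192, 0.0196]
ee_rot: [[0.549, 0.836, 0.001], [0.836, -0.549, -0.001], [0.0, 0.001, -1.0]]
ft_force: [-2.2, 1.6, 7.4]
gripper_width: 0.579
grip_force: 15.0
```

Contact, 7 N. Release.

Call:
apply_moves:
  moves:
    - [[0,0,0],0]
    - [[0,0,0],0]
    - [[0,0,0],0]
    - [[0,0,0],0]
  fingers: 0.8

```text
clock: 23.2
ee_pos: [0.6066, -0.2192, 0.0181]
ee_rot: [[0.549, 0.836, -0.0], [0.836, -0.549, 0.0], [-0.0, -0.0, -1.0]]
ft_force: [0.5, 0.5, -0.5]
gripper_width: 0.8
grip_force: 0.0
```

Call:
apply_moves:
  moves:
    - [[0,0,-0.01],0]
    - [[0,0,-0.025],0]
    - [[0,0,-0.04],0]
    - [[0,0,-0.04],0]
    - [[0,0,-0.04],0]
    - [[0,0,-0.035],0]
    - [[0,0,0],0]
    - [[0,0,0],0]

```text
clock: 24.0
ee_pos: [0.6066, -0.2191, 0.2091]
ee_rot: [[0.549, 0.836, 0.001], [0.836, -0.549, -0.001], [0.0, 0.001, -1.0]]
ft_force: [0.5, 0.1, -0.3]
gripper_width: 0.801
grip_force: 0.0
```

Run:
```python
from h import *
C,im=shot("wrist","w7"); to(.409,.211,.2,67+90-90); cv2.imwrite("pics/w7s.png",im)
for z in(.064,): print(proj(C,(.6057,-.2184,z)))
```

```text
turn(deg) 79.7 = 1.771 u, q6 now 0.05 | shift after turn (u): [-0.3496 -0.3187  0.0082] before turn: [ 0.2511 -0.4009  0.0082]
turn(deg) -100.3 = -2.229 u, q6 now 0.05 | shift after turn (u): [0.3496 0.3187 0.0082] before turn: [ 0.2511 -0.4009  0.0082]
now [ 0.6063 -0.219   0.2078] yaxis -33.3 t 24.05
(np.float64(319.73863015519726), np.float64(230.23086406169355))
```

View pics/w7.png

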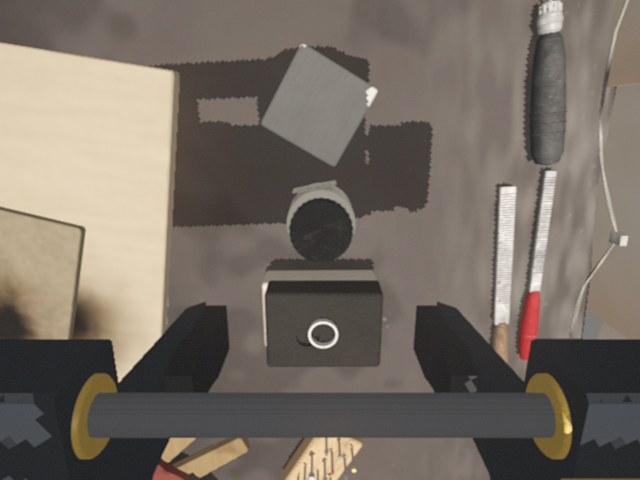

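The jar stands at (320,229), where expected, and the ring and charcoal are undisturbed. For the tweezers I'll use the earlier wrist view w4, with tips at (175,75) and (419,19).

Run:
```python
from h import *
C,im=load("w4"); A=pt(C,175,75,.004)[:2]; B=pt(C,419,19,.004)[:2]; d=B-A; print(A,B,np.linalg.norm(d),np.degrees(np.arctan2(d[1],d[0])),(A+B)/2)
m=(im[:,:,2].astype(int)-im[:,:,1]>45).astype(np.uint8); m[90:]=0; m[:,:250]=0; m[:,400:]=0
n,l,st,ce=cv2.connectedComponentsWithStats(m)
for k in range(1,n):
    if st[k,4]>60: print(st[k],pt(C,*ce[k],.006)[:2])
s=ctrl.get_state(); ang=np.degrees(np.arctan2(d[1],d[0])); mid=(A+B)/2; to(mid[0],mid[1],.15,ang-90)
```

```text
[0.37312355 0.12143112] [0.43213975 0.27114896] 0.16092962249885373 68.48649064735336 [0.40263165 0.19629004]
[285  16  63  20 329] [0.39914912 0.21360943]
[292  49  62  18 347] [0.41777444 0.20747213]
turn(deg) -11.8 = -0.262 u, q6 now 0.05 | shift after turn (u): [ 0.3116 -0.3417  0.0582] before turn: [ 0.2354 -0.3981  0.0582]
turn(deg) 168.2 = 3.738 u, q6 now 0.05 | shift after turn (u): [-0.3116  0.3417  0.0582] before turn: [ 0.2354 -0.3981  0.0582]
now [ 0.6063 -0.219   0.2078] yaxis -33.3 t 24.05
```

Call:
apply_moves:
  moves:
    - [[0.0225,-0.0364,0],0]
    - [[0.0225,-0.0364,0],0]
    - [[0.0225,-0.0364,0],0]
    - [[0.0225,-0.0364,0],0]
    - [[0.0225,-0.0364,0],0]
    - [[0.0225,-0.0364,0],0]
    - [[0.0225,-0.0364,0],0]
    - [[0.0225,-0.0364,0],0]
  fingers: 0.55

```text
clock: 24.85
ee_pos: [0.4604, 0.0925, 0.2071]
ee_rot: [[0.549, 0.836, -0.003], [0.836, -0.549, 0.0], [-0.001, -0.002, -1.0]]
ft_force: [0.2, 0.6, -0.6]
gripper_width: 0.549
grip_force: 0.0
```

Call:
apply_moves:
  moves:
    - [[0.0225,-0.0364,0],0]
    - [[0.0225,-0.0364,0],0]
    - [[0.0225,-0.0364,0],0]
    - [[0,0,0.03],-0.13]
    - [[0,0,0.03],-0.132]
    - [[0,0,0],0]
    - [[0,0,0],0]

```text
clock: 25.55
ee_pos: [0.4076, 0.2073, 0.1482]
ee_rot: [[0.369, 0.929, -0.002], [0.929, -0.369, -0.0], [-0.001, -0.002, -1.0]]
ft_force: [-0.2, -1.1, 0.3]
gripper_width: 0.551
grip_force: 0.0
```

Run:
```python
from h import *
C,im=shot("wrist","w8"); to(.407,.2075,.004,-21.5); print(proj(C,(.407,.2075,.006)))
```

```text
turn(deg) -0.2 = -0.004 u, q6 now 0.59 | shift after turn (u): [-0.0003 -0.0012  0.1449] before turn: [-0.0003 -0.0012  0.1449]
turn(deg) 179.8 = 3.996 u, q6 now 0.59 | shift after turn (u): [0.0003 0.0012 0.1449] before turn: [-0.0003 -0.0012  0.1449]
now [0.4082 0.2074 0.1489] yaxis -21.7 t 25.6
(np.float64(320.7878002783609), np.float64(231.5029130891742))
```

View pics/w8.png

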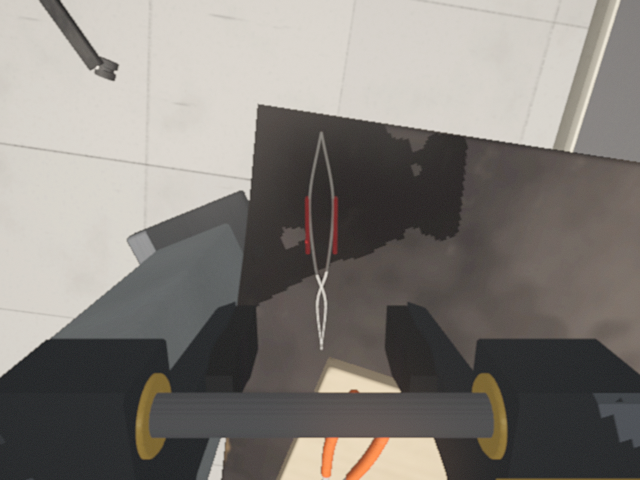

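The tweezers lie straight along the image at column 321: tips at rows 133 and 349, red grips at rows 197–254. The hand is aligned with them.

Call:
apply_moves:
  moves:
    - [[0,-0.001,0.035],0]
    - [[0,0,0.035],0]
    - [[0,0,0.03],0]
    - [[0,0,0.025],0]
    - [[0,0,0.012],0]
    - [[0,0,0.006],0]
    - [[0,0,0],0]
    - [[0,0,0],0]

```text
clock: 26.4
ee_pos: [0.4076, 0.2079, 0.0062]
ee_rot: [[0.367, 0.93, 0.002], [0.93, -0.367, 0.0], [0.001, 0.002, -1.0]]
ft_force: [0.9, 0.0, 0.0]
gripper_width: 0.552
grip_force: 0.0
```

Run:
```python
from h import *
C,im=load("w8"); A=pt(C,321,133,.004)[:2]; B=pt(C,321,349,.004)[:2]; d=A-B; m=(A+B)/2
print(np.linalg.norm(d),np.degrees(np.arctan2(d[1],d[0])),m)
s=ctrl.get_state(); R=np.array(s["ee_rot"]); print("mid in tool axes mm",np.round(R.T@(np.array([*m,0])-s["ee_pos"])*1000,1),s["ee_pos"])
```

```text
0.15914323986570264 68.30560094107184 [0.40210253 0.19480622]
mid in tool axes mm [-14.2  -0.3   6.2] [0.40759096 0.20791831 0.00619953]
```

Call:
apply_moves:
  moves:
    - [[0,0,0.002],0]
    - [[0,0,0],0]
    - [[0,0,0],0]

```text
clock: 26.7
ee_pos: [0.407, 0.2079, 0.0036]
ee_rot: [[0.367, 0.93, 0.001], [0.93, -0.367, 0.0], [0.0, 0.0, -1.0]]
ft_force: [-0.3, -0.4, -0.0]
gripper_width: 0.549
grip_force: 0.0
```

Call:
apply_moves:
  moves:
    - [[0,0,0],0]
    - [[0,0,0],0]
    - [[0,0,0],0]
    - [[0,0,0],0]
    - [[0,0,0],0]
    - [[0,0,0],0]
  fingers: 0.1
  newtons: 12

```text
clock: 27.3
ee_pos: [0.4068, 0.2079, 0.0033]
ee_rot: [[0.366, 0.93, -0.0], [0.93, -0.366, 0.0], [0.0, -0.0, -1.0]]
ft_force: [-1.1, -0.4, 0.3]
gripper_width: 0.188
grip_force: 12.0
```

Call:
apply_moves:
  moves:
    - [[0,0,-0.01],0]
    - [[0,0,-0.03],0]
    - [[0,0,-0.045],0]
    - [[0,0,-0.045],0]
    - [[0,0,-0.02],0]
    - [[0,0,0],-0.174]
    - [[0,0,0],-0.174]
    - [[0,0,0],-0.174]

```text
clock: 28.1
ee_pos: [0.4066, 0.2078, 0.1541]
ee_rot: [[-0.04, 0.999, 0.001], [0.999, 0.04, 0.0], [0.0, 0.001, -1.0]]
ft_force: [-0.7, 0.5, -0.5]
gripper_width: 0.182
grip_force: 12.0
```

Call:
apply_moves:
  moves:
    - [[0,0,0],-0.174]
    - [[0,0,0],-0.174]
    - [[0,0,0],-0.174]
    - [[0,0,0],-0.174]
    - [[0,0,0],-0.174]
    - [[0,0,0],-0.174]
    - [[0,0,0],-0.172]
    - [[0,0,0],0]

```text
clock: 28.9
ee_pos: [0.4066, 0.2078, 0.1538]
ee_rot: [[-0.837, 0.548, 0.0], [0.548, 0.837, 0.0], [-0.0, 0.0, -1.0]]
ft_force: [-0.8, 0.2, 0.1]
gripper_width: 0.176
grip_force: 12.0
```

Run:
```python
from h import *
C,im=shot("wrist","w9"); c=cv2.resize(im[60:420,160:480],None,fx=1.6,fy=1.6); cv2.imwrite("pics/w9c.png",c); to(.5027,-.3494,.12,56.7); print(ctrl.get_state()["gripper_width"])
```

```text
turn(deg) -0.2 = -0.003 u, q6 now -0.77 | shift after turn (u): [-0.3862 -0.413   0.0337] before turn: [-0.3873 -0.412   0.0337]
turn(deg) 179.8 = 3.997 u, q6 now -0.77 | shift after turn (u): [0.3862 0.413  0.0337] before turn: [-0.3873 -0.412   0.0337]
now [0.4067 0.2078 0.1537] yaxis 56.5 t 28.95
0.18304549020804373
```

View pics/w9c.png

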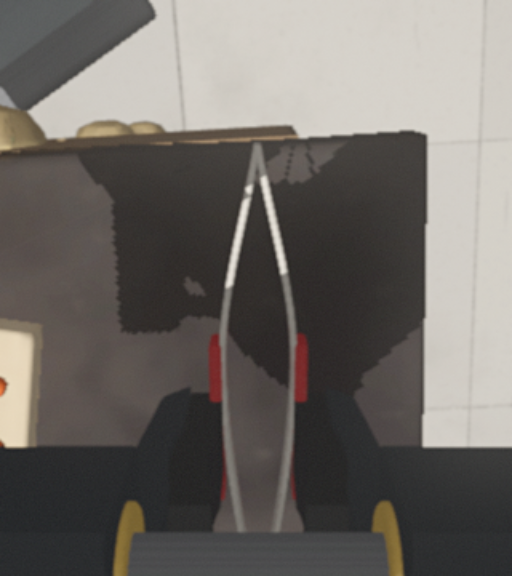

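The tweezers are held straight, along tool x. Carrying them across.

Call:
apply_moves:
  moves:
    - [[-0.0297,-0.0318,0],-0.003]
    - [[-0.0297,-0.0318,0],0]
    - [[-0.0297,-0.0318,0],0]
    - [[-0.0297,-0.0318,0],0]
    - [[-0.0297,-0.0318,0],0]
    - [[-0.0297,-0.0318,0],0]
    - [[-0.0297,-0.0318,0],0]
    - [[-0.0297,-0.0318,0],0]

```text
clock: 29.75
ee_pos: [0.4664, -0.1369, 0.1537]
ee_rot: [[-0.835, 0.551, 0.0], [0.551, 0.835, -0.0], [-0.0, 0.0, -1.0]]
ft_force: [0.2, 0.7, -0.6]
gripper_width: 0.183
grip_force: 12.0
```

Call:
apply_moves:
  moves:
    - [[-0.0297,-0.0318,0],0]
    - [[-0.0297,-0.0318,0],0]
    - [[-0.0297,-0.0318,0],0]
    - [[-0.0297,-0.0318,0],0]
    - [[-0.0297,-0.0318,0],0]
    - [[0,0,0],0]
    - [[0,0,0],0]
    - [[0,0,0],0]

```text
clock: 30.55
ee_pos: [0.5038, -0.3483, 0.1534]
ee_rot: [[-0.837, 0.548, -0.0], [0.548, 0.837, 0.001], [0.001, 0.0, -1.0]]
ft_force: [-0.1, 0.4, 0.1]
gripper_width: 0.181
grip_force: 12.0
```

Run:
```python
from h import *
C,im=shot("wrist","w10"); to(.5027,-.3494,.005,56.7); print(ctrl.get_state()["gripper_width"])
```

```text
turn(deg) 0.1 = 0.003 u, q6 now -1.79 | shift after turn (u): [ 0.0003 -0.0017  0.1485] before turn: [ 0.0003 -0.0017  0.1485]
turn(deg) -179.9 = -3.997 u, q6 now -1.79 | shift after turn (u): [-0.0003  0.0017  0.1485] before turn: [ 0.0003 -0.0017  0.1485]
now [ 0.5039 -0.3482  0.1535] yaxis 56.8 t 30.6
0.18364610566810316
```

View pics/w10.png

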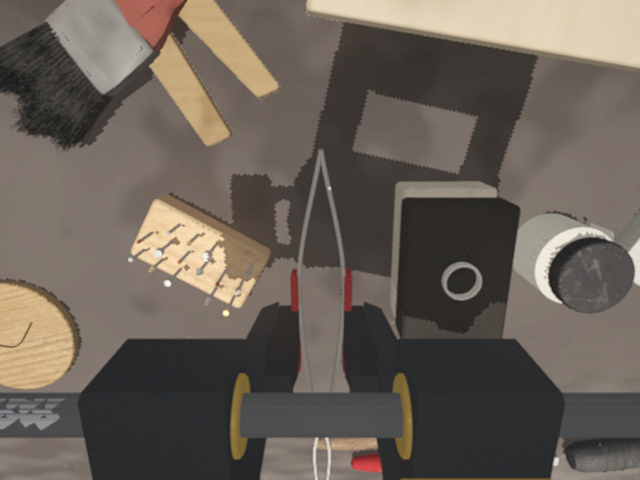

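The rack's near corner (270,250) and the charcoal both leave room for the fingers. The gripper body will be just above the ring, so I stop with the TCP no lower than about 5 mm and let the tweezers settle from there.

Call:
apply_moves:
  moves:
    - [[0,-0.0015,0.035],0]
    - [[0,0,0.035],0]
    - [[0,0,0.035],0]
    - [[0,0,0.025],0]
    - [[0,0,0.01],0]
    - [[0,0,0.004],0]
    - [[0,0,0],0]
    - [[0,0,0],0]

```text
clock: 31.4
ee_pos: [0.5036, -0.351, 0.0107]
ee_rot: [[-0.837, 0.547, 0.002], [0.547, 0.837, -0.002], [-0.002, -0.001, -1.0]]
ft_force: [-0.3, -0.8, 0.2]
gripper_width: 0.182
grip_force: 12.0
```

Run:
```python
from h import *
to(.5027,-.3494,.005,56.7)
```

```text
turn(deg) 0.2 = 0.003 u, q6 now -1.79 | shift after turn (u): [0.0017 0.0008 0.0057] before turn: [0.0017 0.0008 0.0057]
turn(deg) -179.8 = -3.997 u, q6 now -1.79 | shift after turn (u): [-0.0017 -0.0008  0.0057] before turn: [0.0017 0.0008 0.0057]
now [ 0.5036 -0.351   0.0107] yaxis 56.9 t 31.4
```

Call:
apply_moves:
  moves:
    - [[0.001,0,0.002],0.003]
    - [[0,0,0.002],0]
    - [[0,0,0],0]
    - [[0,0,0],0]
    - [[0,0,0],0]
    - [[0,0,0],0]

```text
clock: 32.0
ee_pos: [0.5023, -0.3501, 0.0053]
ee_rot: [[-0.836, 0.549, 0.0], [0.549, 0.836, -0.0], [-0.0, -0.0, -1.0]]
ft_force: [-0.2, 0.0, -0.5]
gripper_width: 0.181
grip_force: 12.0
```

Call:
apply_moves:
  moves:
    - [[0,0,0],0]
    - [[0,0,0],0]
    - [[0,0,0],0]
    - [[0,0,0],0]
  fingers: 0.4

```text
clock: 32.4
ee_pos: [0.5022, -0.3501, 0.0053]
ee_rot: [[-0.836, 0.549, 0.0], [0.549, 0.836, -0.0], [-0.0, -0.0, -1.0]]
ft_force: [0.4, -0.1, -0.1]
gripper_width: 0.398
grip_force: 0.0
```

Call:
apply_moves:
  moves:
    - [[0,0,-0.005],0]
    - [[0,0,-0.02],0]
    - [[0,0,-0.04],0]
    - [[0,0,-0.04],0]
    - [[0,0,-0.04],0]
    - [[0,0,-0.04],0]
    - [[0,0,-0.03],0]
    - [[0,0,0],0]

```text
clock: 33.2
ee_pos: [0.5032, -0.3509, 0.2252]
ee_rot: [[-0.836, 0.549, 0.006], [0.549, 0.836, -0.006], [-0.009, -0.002, -1.0]]
ft_force: [0.6, 0.0, -0.4]
gripper_width: 0.395
grip_force: 0.0
```

Run:
```python
from h import *
C,im=shot("wrist","w11"); to(.45,-.35,.25,56.7); print([proj(C,p) for p in((.5146,-.3572,.004),)])
```

```text
turn(deg) 0.0 = 0.000 u, q6 now -1.79 | shift after turn (u): [ 0.044  -0.0286 -0.0278] before turn: [ 0.044  -0.0286 -0.0278]
turn(deg) -180.0 = -4.000 u, q6 now -1.79 | shift after turn (u): [-0.044   0.0286 -0.0278] before turn: [ 0.044  -0.0286 -0.0278]
now [ 0.5026 -0.3504  0.2223] yaxis 56.7 t 33.25
[(np.float64(321.5961929899474), np.float64(219.89529901705))]
```

View pics/w11.png

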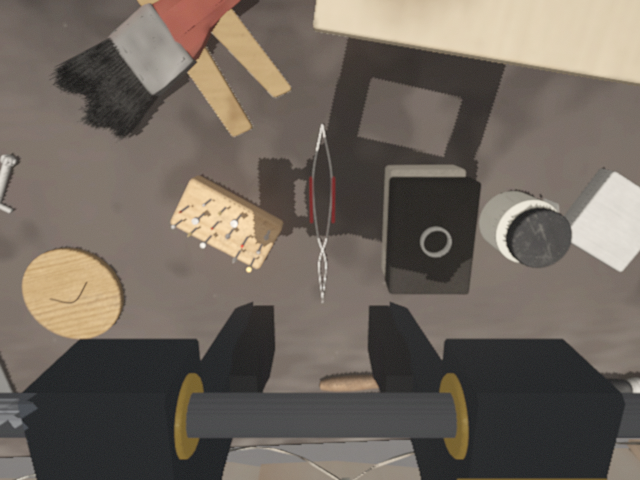

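Everything is in place in this view: tweezers at column 322, rows 124–302; ring at (436,242) on the charcoal; jar at (540,237). I'll check the numbers for the whole row.

Run:
```python
from h import *
C,im=load("w11"); b=np.array([.5607,-.287]); e=np.array([.549,.836]); l=np.array([-.836,.549])
for n,u,v,z in [("tip1",322,124,.004),("tip2",322,302,.004),("ring",436,242,.067),("charTL",388,178,.061),("charTR",481,178,.061),("charBL",387,293,.061),("charBR",471,293,.061),("jarcap",540,237,.064),("rackTop L",200,179,.022),("rackT",284,218,.022),("rackB",260,270,.022),("rackL",172,226,.022)]:
    d=pt(C,u,v,z)[:2]-b; print(n,np.round(1000*np.array([d@e,d@l]),1))
```

```text
tip1 [-83.7  80.9]
tip2 [-83.6 -78.7]
ring [ 0.4 -1.1]
charTL [-36.3  45.1]
charTR [30.5 45.1]
charBL [-32.9 -44.6]
charBR [ 32.8 -44.6]
jarcap [78.1  1.8]
rackTop L [-182.5   38.5]
rackT [-115.3    6.1]
rackB [-137.3  -40.1]
rackL [-209.3   -0.8]
```

```bash
python3 -c "
from h import *
print(ctrl.hand_in())"
```

```text
the job is handed in; nothing more can be done
None
```

I set up the soldering station and handed the job in at about 33 s of robot time. The charcoal, ring and tweezers measured within about 1.5 mm of target. The jar, untipped, was on target from above, though a later oblique view read about 4 mm nearer the firebrick.

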